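# Load a coupon carrier under a spring clip

## Task

Load the test coupon that lies in the clamping bed: hold the spring clip's long thumb bar down with one fingertip so that its jaw is raised, and with the other fingertip push the coupon's carrier along the channel, under the jaw, until it is home against the stop. Keep the bar down until the carrier is home, then let go so that the jaw closes on it, and move clear. Do not grasp or lift the carrier, and leave the spare carrier, the weight and the jar alone.

Things in the scene. Friction and masses are not known exactly. Their poses are not given: they have to be found in the camera images.
- fixture: Clamping bed, an aluminium fixture fixed on the bench, 210 x 150 mm. Origin at bench height under the channel's centre line; x = push direction, y towards the thumb bar, z up. Plate x -115..95, y -45..105, 12 mm high. Channel floor z = 30 mm, x -105..85, 44 mm wide about y = 0 between rails with tops at z = 36. Near end open. Clip hinge along x at y = 36, z = 38; its end posts reach z = 44 mm.
- stop (a point): Foot of the stop's face that closes the channel's far end, on the channel floor: fixture x = 75, y = 0, z = 30 mm. The stop is 16 mm high above the floor and 10 mm thick.
- carrier: Coupon carrier, a loose grey plastic plate about 0.1 kg, 60 mm long (x), 40 wide, 7 thick, an aluminium coupon on top, and an upright lip across its rear (-x) end: 6 mm thick, 36 wide, top 21 mm above the underside. Origin at the centre of its underside. It lies in the channel, x along the push direction, 37 to 80 mm short of the stop. Home, its front edge is on the stop.
- carrier_lip (a point): Centre of the rear face of the carrier's lip, the face to push on, 10.5 mm above the carrier's underside and 30 mm behind its origin. With the carrier home it is at fixture x = 15 mm.
- clip (a joint): Angle of the spring clip, rad. 0 at rest: jaw 3 mm above the channel floor, blocking the carrier. Grows as the thumb bar is pressed; 0.34 at the end stop: jaw about 12 mm above the floor. The jaw clears the 7 mm plate above about 0.17 and rests on it at about 0.14. Pressing at the middle of the bar's width takes 3 N to start, 6 N fully. It springs back when let go.
- clip_jaw (a point): Centre of the underside of the clip's jaw, a rubber foot 18 mm (x) by 16 mm (y) on a steel arm across the channel; fixture x = 56, y = 0 mm; rises as the bar is pressed.
- clip_bar (a point): Middle of the thumb bar's top face; the bar is a flat steel strip along the channel, 130 mm long (fixture x -98..32), 44 wide (y 48..92). Fixture x = -33, y = 70 mm. At rest z = 44 mm, the bar sloping up outwards; fully pressed it is level, top at z = 32 mm (2 mm above the channel floor). A fingertip can slide along all of it while holding it down.
- spare: A spare carrier of the same shape lying on the bench beside the bed; leave it. Origin at the centre of its underside.
- weight: A small steel check weight with a knob, 32 mm in diameter and 48 mm high, standing on the bench; leave it. Origin at the centre of its underside.
- jar: A small jar, 44 mm in diameter and 50 mm high, standing on the bench; leave it. Origin at the centre of its underside.
Things that resemble listed ones, but are neither listed nor needed, are in the scene too. Leave any pink or turquoise look-alike of the carrier alone.

How it is judged (in metres and radians):
On the way, in this order (a step that is already met when the one before it is completed fails the run):
1. a fingertip holds the clip's bar down and the jaw is raised, the carrier still outside (contact force between the fingers and clip above 0.5 N and value of joint clip above 0.16 rad and x of carrier in the frame of fixture below 0.022 m), for 0.2 s.
2. the carrier is home against the stop with the clip still held down (contact force between the fingers and clip above 0.5 N and value of joint clip above 0.12 rad and x of carrier in the frame of fixture above 0.042 m), for 0.1 s.
At the end, for the whole second after the job is handed in: The carrier lies flat in the channel within 3 mm of the stop, at rest, with the clip released and its jaw pressing on the carrier (over 1 N, clip angle 0.10 to 0.19 rad) (x of carrier in the frame of fixture between 0.042 and 0.048 m and z of carrier in the frame of fixture below 0.033 m and angle between carrier's own z axis and vertical below 0.1 rad and value of joint clip between 0.1 and 0.19 rad and contact force between clip and carrier above 1 N and linear speed of carrier below 0.01 m/s); the robot touches nothing.
It fails at once if the carrier is lifted or tipped out of its channel (z of carrier in the frame of fixture above 0.037 m or angle between carrier's own z axis and vertical above 0.25 rad).
It fails at once if the jaw is let down on the carrier before it is home (x of carrier in the frame of fixture between 0.022 and 0.039 m and contact force between clip and carrier above 1.5 N).
It fails at once if the spare carrier beside the bed is disturbed (distance of spare from where it was at the start of the episode above 0.02 m or angle between spare's own z axis and vertical above 0.3 rad).
It fails at once if the weight beside the bed is disturbed (distance of weight from where it was at the start of the episode above 0.02 m or angle between weight's own z axis and vertical above 0.3 rad).
It fails at once if the jar beside the bed is disturbed (distance of jar from where it was at the start of the episode above 0.02 m or angle between jar's own z axis and vertical above 0.3 rad).
It also fails if it takes over 42 s, if anything falls off the work surface, if the arm or the gripper's body presses on something with over 40 N, if the wrist force passes 120 N, or if a joint passes its speed limit or range.

## Robot

A 7-joint arm with a two-finger parallel gripper is mounted at the origin on the work surface. World frame = base frame: x ahead of the robot, y to its left, z up, the work surface at z = 0. Lengths are in m, angles in degrees, forces in N, time in s.
With the tool pointing down it reaches from about 0.4 to 0.85 m from the base axis. Payload 10.4 kg.
Tool frame: the origin (TCP) lies at the very end of the fingers, on their centre line; the grasp point (between the pads) lies 19 mm behind it; x points along the fingers, z is the direction in which the jaws open and shut, and the axes are right-handed (so a half turn about x gives the same grasp; the last joint's range is limited). The gripper opens to 87 mm and grips with 3 to 60 N. Pads are 19 mm wide; open, the fingers measure 117 mm over their backs; the gripper's body (75 mm by 190 mm) begins 51 mm behind the grasp point.
Start: joints at [-1.295, 19.034, -3.707, 83.658, 1.238, 77.344, -5.071], TCP at [0.625, 0, 0.2] pointing down, gripper open.
Joint ranges: [-148.97, 148.97], [-28.65, 121.19], [-84.17, 76.75], [9.2, 138.47], [-72.65, 252.65], [3.7, 117.97], [-149.18, 149.18]. Speed limits (degrees/s): [127.2, 127.2, 159.86, 159.86, 180, 180, 180].

## Interface

Orientations are given as [roll, pitch, yaw] about the fixed x, y, z axes, in that order (R = Rz(yaw) Ry(pitch) Rx(roll)).
In Python, from workcell import monitor, vision, order gives the robot as it stands.
- The arm moves only by the tool step_arm, never from a script. Its argument "increments" is one flat list of numbers, 4 for each row, row after row: the shift along the world's x, y, z in mm, then the turn about the world's z in rad. In form: [dx, dy, dz, yaw, dx, dy, dz, yaw, ...]. A call has exactly 8 rows; each row is the pose to reach, as a shift and turn from the pose measured when the call began; what a row does not reach only later rows make up. A row lasts 1/8 s, in which the tool goes at most 62.5 mm and 10.7 degrees, less where a joint would pass 70% of its speed; a pose out of reach is approached as far as the arm can. A call with a gripper value outside its range is refused whole. "grip" is the finger opening in mm, from 0 to 87, set as the call begins (left out, the last holds). The fingers move at their own pace and stop on an object; "force" is the grip in N (left out, the last holds). Time passes only in rows, so rows that repeat a pose let the fingers close, or fill a call up. It gives the time, the measured TCP pose, the force and the opening at its end, in the units of the state.
- monitor.observe(): the state, without advancing time (a new reading comes with each control period).
- vision.grab_frame(name): name is "scene" or "side" or "wrist"; returns a dict with "img" (400x640x3 uint8, red, green, blue), "range_z" (400x640 float32, m along the optical axis (not along the pixel's ray), 0 where there is no reading), "fovy" (degrees; the focal length in pixels is half the picture's height over the tangent of half this angle, whatever the lens; pixels are square), "cx", "cy" (the principal point, pixels), "rvec" (rotation vector, rad) and "tvec" (3), from world to camera coordinates, as OpenCV has them. Camera axes: x right, y down, z forward; pixel columns grow to the right and rows downward; lengths in m; the calibration is good to about 2 mm. A picture is of the moment at which its call begins.
- order.sign_off(): hands the job in, once; it reports no verdict.
The state is a dict: "time_s": time; "joint_positions": joint angles; "qvel": joint speeds; "effort": joint torques, N m; "eef_pos": TCP position; "tool_rot": TCP orientation; "ft_force": force on the tool from outside, world axes, zero at the start; "ft_torque": the same for the moment, N m; "gripper_width": opening from 0.0 (shut) to 1.0 (fully open).
Only numpy, scipy, OpenCV 4.12 (cv2) and the standard library are available. Lean on these libraries where they do the work, as an engineer would, in place of code of your own. Each camera call takes 0.05 s, during which the arm holds its last target.

## Working session

There is one attempt and no reset: what is moved stays moved. The work goes in short steps, Python scripts to look and compute and a tool call to move; the robot and the scene stay as the last step left them, time stands still between calls to the robot, and variables do not carry over. Pictures are saved under pics/ and viewed, and the job is handed in when it is done.

Besides the shell and the picture viewer there is one more tool, called after "Request:" by a JSON object that holds its "api" and its "payload". step_arm: Moves the arm, as the interface text tells. Its arguments: {"type":"object","properties":{"increments":{"type":"array"},"grip":{"type":"number"},"force":{"type":"number"}},"required":["increments"]}

```bash
mkdir -p pics; ls; cat > h.py <<'E'
import numpy as np, cv2
from workcell import monitor, vision, order
def grab(n,save=None):
    f=vision.grab_frame(n)
    if save: cv2.imwrite('pics/'+save+'.png',cv2.cvtColor(f['img'],cv2.COLOR_RGB2BGR))
    H,W=f['img'].shape[:2]
    fl=H/2/np.tan(np.radians(f['fovy'])/2)
    R=cv2.Rodrigues(np.array(f['rvec'],float))[0]; t=np.array(f['tvec'],float).ravel()
    u,v=np.meshgrid(np.arange(W),np.arange(H)); z=f['range_z']
    P=np.stack([(u-f['cx'])/fl*z,(v-f['cy'])/fl*z,z],-1)
    Wd=(P-t)@R; Wd[z==0]=np.nan
    np.savez('pics/'+n+'.npz',img=f['img'],W=Wd,R=R,t=t,fl=fl,c=[f['cx'],f['cy']])
    return f,Wd
E
python3 - <<'E'
from h import *
s=monitor.observe(); print({k:np.round(v,4) for k,v in s.items()})
for n in('scene','side','wrist'):
    f,W=grab(n,n+'0'); print(n,f['fovy'],f['cx'],f['cy'],f['rvec'],f['tvec'],(f['range_z']==0).mean())
E
```

```text
pics
{'time_s': np.float64(0.0), 'joint_positions': array([-1.2947, 19.0726, -3.7054, 83.7079,  1.2375, 77.3429, -5.0705]), 'qvel': array([ 0.0589, -0.0271, -0.0197, -0.0543,  0.0385,  0.0486, -0.0169]), 'effort': array([-1.00000e-04, -6.23246e+01,  2.44000e-02, -3.89891e+01,
       -6.14000e-02,  3.98000e-02,  2.00000e-04]), 'eef_pos': array([ 0.6246, -0.    ,  0.1995]), 'tool_rot': array([-177.0307,   89.9165, -177.031 ]), 'ft_force': array([-0.1293,  0.1668,  0.0034]), 'ft_torque': array([-0.0144, -0.0205,  0.0512]), 'gripper_width': np.float64(0.9973)}
scene 48.02867228596055 320.4031803772274 196.19489111381253 [ 1.19466193  2.30740463 -0.97858338] [ 0.29514109 -0.29181402  1.41452823] 0.0039765625
side 54.097544760249775 326.0470858469269 197.37273038015712 [ 0.75578104 -2.49730793  1.21249789] [0.50459093 0.19958455 0.64478174] 0.00415234375
wrist 61.73002292350755 318.72034797848744 197.3448263343387 [-2.86423697e+00 -6.09346498e-04  2.22295686e-03] [-0.62503048 -0.03417773  0.39079476] 0.00416015625
```

View pics/scene0.png

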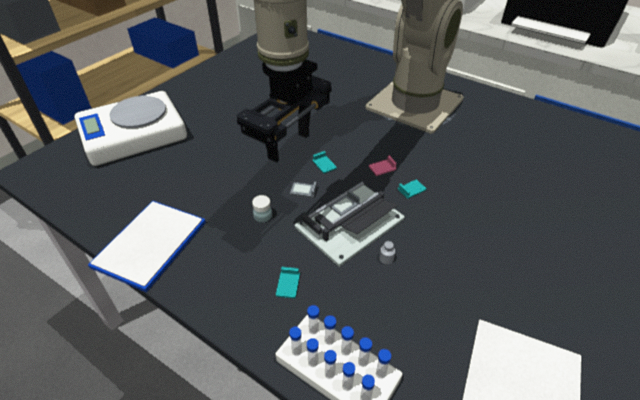

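View pics/side0.png

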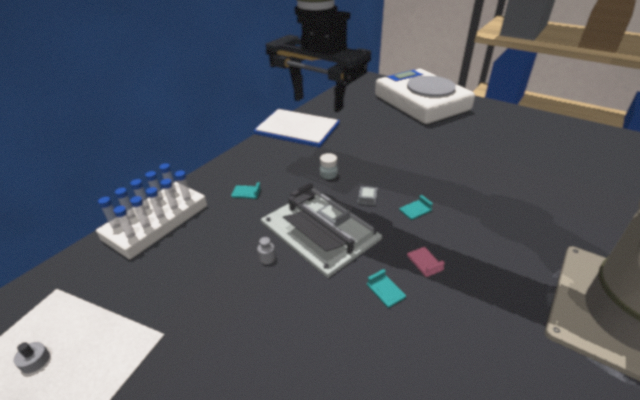

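View pics/wrist0.png

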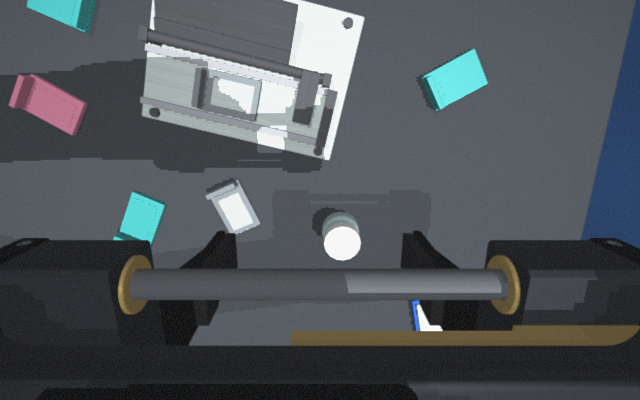

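The wrist view shows the bed at the top (150–360, 0–160) with the channel running right and slightly down. The stop is near (325,120), the carrier's coupon near (235,95) and its lip near (200,88). The spare is at (235,207) and the jar at (342,240). Next I'll fit the fixture from the depth data.

```bash
python3 - <<'E'
from h import *
o=[]
for n in('scene','side','wrist'):
    d=np.load(f'pics/{n}.npz'); W=d['W'].reshape(-1,3); I=d['img'].reshape(-1,3)
    m=(abs(W[:,0]-.57)<.25)&(abs(W[:,1]-.18)<.25)&(W[:,2]<.1); print(n,m.sum(), -d['R'].T@d['t'], 'bench z',np.median(W[m&(W[:,2]<.008)][:,2]))
    # ortho height map & colour, 1mm
    img=np.zeros((400,400,3),np.uint8); hm=np.zeros((400,400))
    P=W[m];C=I[m]
    ix=((P[:,0]-.37)*1000).astype(int); iy=((.38-P[:,1])*1000).astype(int)
    k=(ix>=0)&(ix<400)&(iy>=0)&(iy<400); P=P[k];C=C[k];ix=ix[k];iy=iy[k]
    od=np.argsort(P[:,2]); img[iy[od],ix[od]]=C[od][:,::-1]; hm[iy[od],ix[od]]=P[od,2]
    h8=np.clip(hm*1000*4,0,255).astype(np.uint8)
    o.append(np.vstack([img,cv2.applyColorMap(h8,cv2.COLORMAP_JET)]))
    cv2.imwrite(f'pics/ortho_{n}.png',cv2.resize(img,(800,600)) if 0 else np.hstack([img,cv2.applyColorMap(h8,cv2.COLORMAP_JET)]))
E
```

```text
scene 39554 [1.1697031  0.45998659 0.77029915] bench z -0.000899969506055875
side 51231 [0.19950408 0.59806283 0.55920341] bench z 0.0005115096854725735
wrist 101799 [0.62562346 0.07426104 0.38422956] bench z 0.00038290359255809317
```

View pics/ortho_wrist.png

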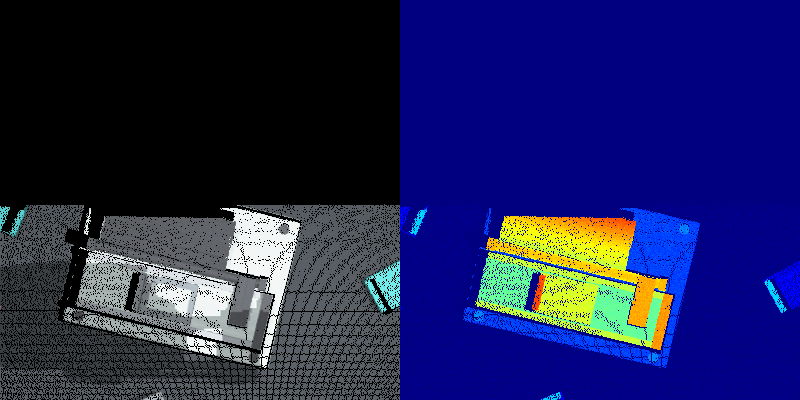

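View pics/ortho_side.png

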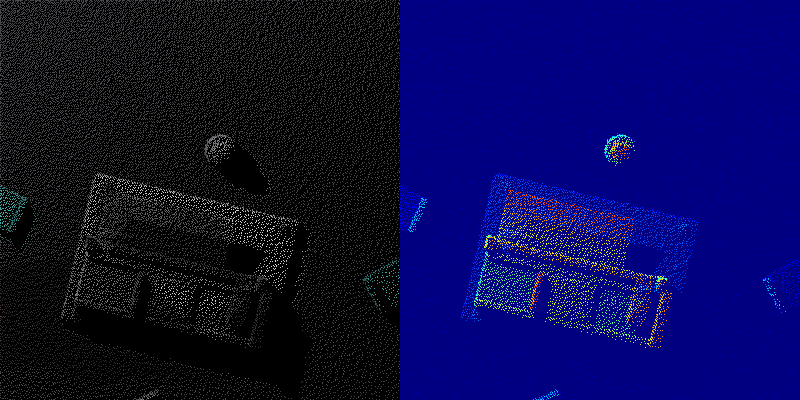

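```bash
cat > fit.py <<'E'
from h import *
def fitone(n):
    d=np.load(f'pics/{n}.npz'); W=d['W'].reshape(-1,3)
    m=(abs(W[:,0]-.55)<.16)&(abs(W[:,1]-.13)<.14)&(W[:,2]>.007)&(W[:,2]<.08)
    return W[m]
if __name__=='__main__':
  allP=[]
  for n in('side','scene','wrist','all'):
    P=fitone(n) if n!='all' else np.vstack(allP)
    if n!='all': allP.append(P)
    g=np.zeros((300,340),np.uint8); g[((P[:,1]+.02)*1000).astype(int),((P[:,0]-.38)*1000).astype(int)]=1
    g=cv2.morphologyEx(g,cv2.MORPH_CLOSE,np.ones((5,5)))
    k,l,st,_=cv2.connectedComponentsWithStats(g); i=1+st[1:,4].argmax()
    ys,xs=np.where(l==i)
    (cx,cy),(w,h),a=cv2.minAreaRect(np.stack([xs,ys],1).astype(np.float32))
    print(n,cx/1000+.3805,cy/1000-.0195,w+1,h+1,a)
E
python3 fit.py
```

```text
side 0.5497270355224609 0.11072628784179687 152.0845184326172 212.17855834960938 76.90811157226562
scene 0.5513870849609375 0.11407406616210937 150.08531188964844 216.4328155517578 74.26799011230469
wrist 0.5516463165283203 0.10816771697998047 151.70428466796875 211.27081298828125 76.72360229492188
all 0.5506546325683594 0.11044104003906251 155.67391967773438 214.2453155517578 76.72360229492188
```

```bash
python3 - <<'E'
from fit import *
import scipy.optimize as so
def tofix(P,p):
    c,s=np.cos(p[2]),np.sin(p[2]); q=P[:,:2]-p[:2]
    return np.stack([q@[c,s],q@[-s,c],P[:,2]],1)*1000
for n in('wrist','side','scene'):
    P=fitone(n); Q=tofix(P,(.5534,.0782,np.radians(-13.2)))
    def bins(sel,ax,lo,hi,st):
        r=[]
        for b in np.arange(lo,hi,st):
            z=Q[sel&(Q[:,ax]>=b)&(Q[:,ax]<b+st)][:,2]
            r.append(f'{b:.0f}:{np.median(z):.0f}' if len(z)>2 else f'{b:.0f}:-')
        return ' '.join(r)
    print(n)
    print(' along y, x -100..-60',bins((Q[:,0]>-100)&(Q[:,0]<-70),1,-50,100,2))
    print(' along x, |y|<12',bins(abs(Q[:,1])<12,0,-120,100,2))
    for y in(-14,0,14):
        L=Q[(abs(Q[:,1]-y)<5)&(Q[:,2]>46)&(Q[:,0]<20)]
        if len(L): print(' lip y',y,len(L),np.percentile(L,[5,50,95],axis=0).round(1).tolist())
    S=Q[(abs(Q[:,1])<20)&(Q[:,2]>40)&(Q[:,0]>66)]
    print(' stop',np.percentile(S,[3,50,97],axis=0).round(1).tolist() if len(S) else None)
E
```

```text
wrist
 along y, x -100..-60 -50:- -48:- -46:12 -44:13 -42:12 -40:13 -38:13 -36:13 -34:12 -32:13 -30:36 -28:36 -26:36 -24:34 -22:30 -20:30 -18:30 -16:30 -14:30 -12:30 -10:30 -8:30 -6:30 -4:30 -2:30 0:30 2:30 4:30 6:30 8:30 10:30 12:30 14:30 16:30 18:30 20:31 22:36 24:36 26:36 28:13 30:40 32:43 34:43 36:43 38:41 40:36 42:37 44:38 46:38 48:39 50:40 52:38 54:39 56:40 58:40 60:41 62:42 64:42 66:43 68:44 70:44 72:- 74:- 76:- 78:- 80:- 82:- 84:- 86:- 88:- 90:- 92:- 94:- 96:- 98:-
 along x, |y|<12 -120:- -118:- -116:- -114:12 -112:- -110:- -108:- -106:- -104:30 -102:30 -100:30 -98:31 -96:30 -94:30 -92:30 -90:30 -88:30 -86:31 -84:30 -82:30 -80:30 -78:30 -76:30 -74:30 -72:30 -70:30 -68:30 -66:30 -64:30 -62:30 -60:30 -58:30 -56:- -54:- -52:- -50:51 -48:51 -46:51 -44:46 -42:38 -40:37 -38:37 -36:37 -34:38 -32:38 -30:38 -28:38 -26:38 -24:38 -22:38 -20:38 -18:38 -16:38 -14:38 -12:38 -10:38 -8:38 -6:38 -4:38 -2:38 0:38 2:38 4:37 6:37 8:37 10:35 12:30 14:30 16:30 18:30 20:30 22:30 24:30 26:30 28:30 30:31 32:30 34:30 36:30 38:30 40:30 42:30 44:30 46:30 48:45 50:45 52:45 54:45 56:45 58:45 60:45 62:45 6
[... 2684 characters left out ...]
6:36 -34:37 -32:37 -30:37 -28:36 -26:36 -24:36 -22:36 -20:36 -18:36 -16:37 -14:37 -12:36 -10:36 -8:- -6:36 -4:37 -2:37 0:36 2:37 4:36 6:35 8:33 10:31 12:29 14:29 16:29 18:30 20:29 22:29 24:29 26:30 28:29 30:29 32:29 34:29 36:30 38:- 40:- 42:- 44:- 46:- 48:45 50:44 52:45 54:44 56:44 58:44 60:44 62:39 64:37 66:- 68:- 70:- 72:- 74:44 76:45 78:45 80:46 82:31 84:27 86:11 88:11 90:11 92:10 94:11 96:- 98:-
 lip y -14 9 [[-50.6, -17.2, 46.3], [-47.4, -15.3, 48.6], [-44.8, -11.4, 50.0]]
 lip y 0 10 [[-49.4, -3.6, 47.0], [-47.4, -1.2, 48.9], [-44.7, 2.6, 51.0]]
 lip y 14 13 [[-49.6, 9.2, 46.8], [-46.2, 14.6, 49.7], [-43.2, 17.3, 51.2]]
 stop [[74.2, -18.0, 41.0], [80.9, 0.8, 44.5], [85.1, 18.7, 46.7]]
```

The fixture fit is consistent with the given sizes: floor 30, rails 36, lip top 51, stop 46 mm, bar rising outward. The lip's rear face is at fixture x ≈ -49.5. I'll move above the start pose, with TCP at fixture (-67, 35) and the jaws along fixture y.

Request:
{"api": "step_arm", "payload": {"increments": [-16,16,-4,-0.18,-32,32,-8,-0.36,-48,48,-12,-0.54,-64,64,-16,-0.72,-80,80,-20,-0.9,-96,96,-24,-1.08,-112,112,-30,-1.26,-129,128,-40,-1.43], "grip": 55}}

```text
time_s: 1.15
eef_pos: [0.4952, 0.1285, 0.1596]
tool_rot: [169.0, 89.9, 86.7]
ft_force: [0.1, 0.9, -0.7]
gripper_width: 0.632
```

Request:
{"api": "step_arm", "payload": {"increments": [0,0,0,-0.12,0,0,-10,-0.24,0,0,-20,-0.37,0,0,-30,-0.37,0,0,-40,-0.37,0,0,-50,-0.37,0,0,-60,-0.37,0,0,-60,-0.37]}}

```text
time_s: 2.15
eef_pos: [0.4946, 0.1283, 0.0987]
tool_rot: [-104.1, 89.9, 152.4]
ft_force: [-0.0, -0.4, 1.0]
gripper_width: 0.629
```

```bash
cat >> h.py <<'E'
p0=[.5534,.0782,np.radians(-13.2)]
def fx(w):
    c,s=np.cos(p0[2]),np.sin(p0[2]); q=np.atleast_2d(w)[...,:2]-p0[:2]
    return np.stack([q@[c,s],q@[-s,c],np.atleast_2d(w)[...,2]],-1)*1000
def tow(x,y):
    c,s=np.cos(p0[2]),np.sin(p0[2]); return 1000*np.array(p0[:2])+[c*x-s*y,s*x+c*y]
def st():
    s=monitor.observe()
    from scipy.spatial.transform import Rotation as Ro
    R=Ro.from_euler('xyz',s['tool_rot'],degrees=True).as_matrix()
    print('t',s['time_s'],'tcp',np.round(s['eef_pos'],4),'fix',fx(s['eef_pos']).round(1),'jaw yaw fix',np.degrees(np.arctan2(R[1,2],R[0,2]))+13.2,'F',np.round(s['ft_force'],2),'w',s['gripper_width']*87)
E
python3 - <<'E'
from h import *
st()
for n in('scene','side','wrist'): grab(n,n+'1')
E
```

```text
t 2.15 tcp [0.4946 0.1283 0.0987] fix [[-68.7  35.4  98.7]] jaw yaw fix -90.2362717615149 F [-0.04 -0.37  1.03] w 54.76456883015374
```

View pics/wrist1.png

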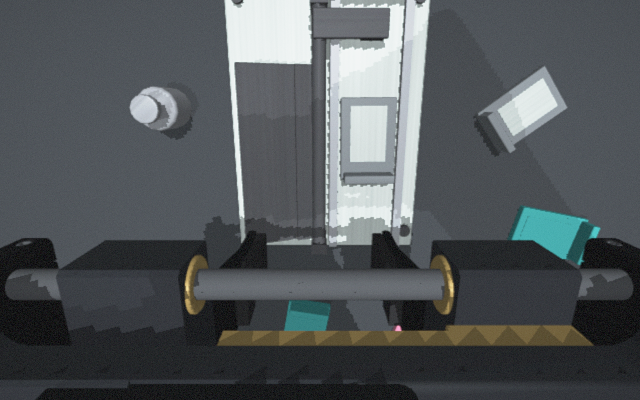

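View pics/side1.png

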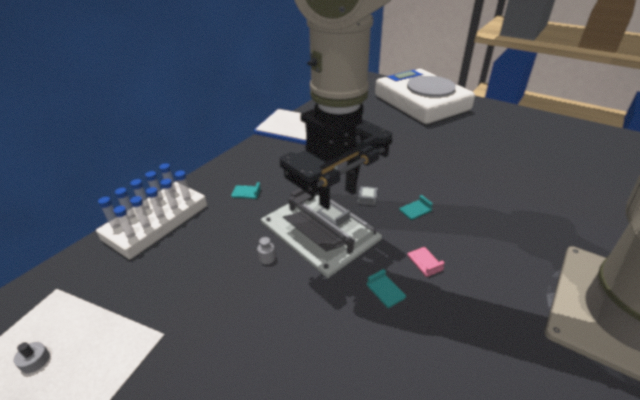

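```bash
python3 - <<'E'
from h import *
for n in('side','scene','wrist'):
    d=np.load(f'pics/{n}.npz'); Q=fx(d['W'].reshape(-1,3))
    m=(abs(Q[:,0]+68)<25)&(Q[:,1]>-40)&(Q[:,1]<110)&(Q[:,2]>70)&(Q[:,2]<135)
    for a,b in((94,102),(102,110),(110,120),(120,130)):
        for nm,k in(('push',Q[:,1]<35),('bar',Q[:,1]>35)):
            L=Q[m&k&(Q[:,2]>=a)&(Q[:,2]<b)]
            if len(L)>3: print(n,a,nm,len(L),np.percentile(L,[3,97],axis=0).round(1).tolist())
    L=Q[(abs(Q[:,0]+48)<25)&(abs(Q[:,1])<19)&(Q[:,2]>47)&(Q[:,2]<54)]
    if len(L): print(n,'lip',np.percentile(L,[3,50,97],axis=0).round(1).tolist())
E
```

```text
side 120 push 36 [[-80.7, 1.0, 121.6], [-62.0, 9.0, 129.6]]
side 120 bar 40 [[-80.0, 63.7, 122.3], [-59.3, 72.9, 129.7]]
side lip [[-50.5, -17.1, 47.8], [-48.8, -0.1, 51.0], [-44.7, 17.0, 52.5]]
scene 120 push 29 [[-77.9, 1.0, 120.6], [-58.6, 8.9, 129.3]]
scene 120 bar 32 [[-79.9, 63.5, 120.5], [-58.2, 73.1, 129.5]]
scene lip [[-50.1, -17.5, 47.3], [-46.2, -0.0, 49.6], [-43.1, 18.0, 52.3]]
wrist 120 push 192 [[-74.6, -0.5, 121.9], [-56.2, 8.0, 129.7]]
wrist 120 bar 193 [[-74.5, 62.7, 122.2], [-55.8, 71.1, 129.6]]
wrist lip [[-48.2, -17.4, 48.2], [-45.1, -0.6, 51.1], [-42.6, 16.3, 52.4]]
```

```bash
python3 - <<'E'
from h import *
st()
for n in('side','scene','wrist'):
    d=np.load(f'pics/{n}.npz'); Q=fx(d['W'].reshape(-1,3))
    m=(abs(Q[:,0]+68)<30)&(Q[:,1]>-40)&(Q[:,1]<110)&(Q[:,2]>54)&(Q[:,2]<200)
    for nm,k in(('push',Q[:,1]<35),('bar',Q[:,1]>35)):
        L=Q[m&k]; print(n,nm,np.histogram(L[:,2],np.arange(50,200,10))[0])
d=np.load('pics/side.npz')
I=d['img'][120:280,240:420][:,:,::-1]; cv2.imwrite('pics/sc.png',cv2.resize(I,None,fx=4,fy=3.7,interpolation=3))
E
```

```text
t 2.3 tcp [0.4954 0.1286 0.0999] fix [[-67.9  35.8  99.9]] jaw yaw fix -90.25473177311508 F [ 0.28 -0.34 -0.74] w 55.06458251933506
side push [ 0  0  0  0  0  0  0 36 50 57 53 59 51 27]
side bar [ 0  0  0  0  0  0  0 40 53 48 51 48 16  0]
scene push [ 0  0  0  0  0  0  2 29 31 38 32 37 25 13]
scene bar [ 0  0  0  0  0  0  1 32 28 29 28 22  0  1]
wrist push [  0   0   0   0   0   0   0 192 265 305 312 188 552 303]
wrist bar [  0   0   0   0   0   0   0 193 266 306 304 194 548 301]
```

View pics/sc.png

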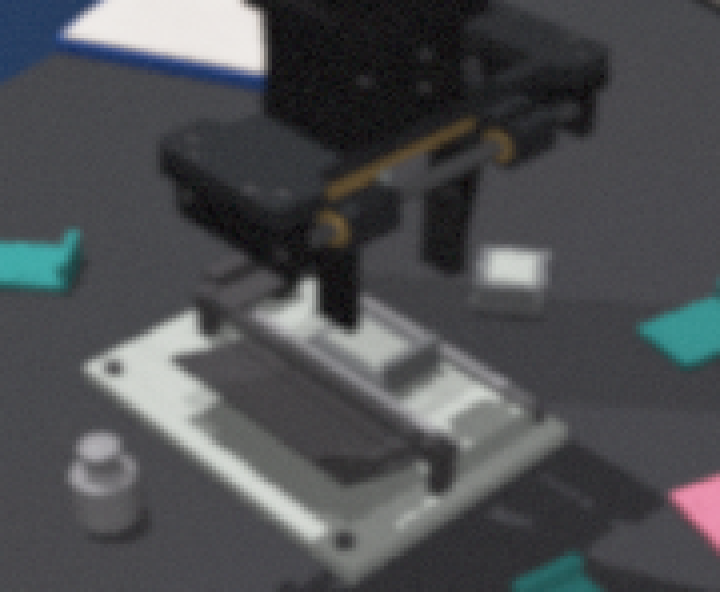

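All three cameras put the visible fingertips at z≈120 mm while the reported TCP is at 99, so they disagree by about 20 mm. I'll descend gradually and let contact with the bar show where the tip really is.

Request:
{"api": "step_arm", "payload": {"increments": [0,-1,-10,0,0,-1,-20,0,0,-1,-30,0,0,-1,-38,0,0,-1,-44,0,0,-1,-48,0,0,-1,-50,0,0,-1,-50,0]}}

```text
time_s: 3.3
eef_pos: [0.4955, 0.1276, 0.05]
tool_rot: [152.4, 89.9, 48.9]
ft_force: [-0.3, -0.2, -0.8]
gripper_width: 0.632
```

Request:
{"api": "step_arm", "payload": {"increments": [0,0,-2,0,0,0,-4,0,0,0,-6,0,0,0,-8,0,0,0,-9,0,0,0,-10,0,0,0,-10,0,0,0,-10,0]}}

```text
time_s: 4.3
eef_pos: [0.4955, 0.1276, 0.04]
tool_rot: [151.1, 89.9, 47.7]
ft_force: [0.1, 1.3, 0.3]
gripper_width: 0.63
```

```bash
cat > chk.py <<'E'
from h import *
import sys
st()
for n in('side','wrist'):
    grab(n,n+sys.argv[1])
    d=np.load(f'pics/{n}.npz'); Q=fx(d['W'].reshape(-1,3))
    # bar heights
    B=Q[(Q[:,0]>-90)&(Q[:,0]<25)&(Q[:,1]>50)&(Q[:,1]<90)&(Q[:,2]>22)&(Q[:,2]<52)]
    if len(B)>20:
        c=np.linalg.lstsq(np.c_[B[:,1]-70,np.ones(len(B))],B[:,2],rcond=None)[0]; print(n,'bar slope,z70',c.round(3),len(B))
    J=Q[(abs(Q[:,0]-56)<6)&(abs(Q[:,1])<8)&(Q[:,2]>38)]
    print(n,'jaw top',np.median(J[:,2]) if len(J) else None)
    L=Q[(Q[:,0]>-80)&(Q[:,0]<40)&(Q[:,1]>-17)&(Q[:,1]<-9)&(Q[:,2]>48)&(Q[:,2]<53.5)]
    if len(L): print(n,'lip x',np.percentile(L[:,0],[5,50,95]).round(1),len(L))
E
python3 chk.py 2
```

```text
t 4.3 tcp [0.4955 0.1276 0.04  ] fix [[-67.6  34.9  40. ]] jaw yaw fix -90.25333450094476 F [0.13 1.29 0.3 ] w 54.852180013556755
side bar slope,z70 [ 0.345 44.427] 597
side jaw top None
wrist bar slope,z70 [ 0.339 44.293] 14359
wrist jaw top 45.20585789673248
wrist lip x [-47.9 -45.  -42.5] 176
```

There is no contact at TCP 40 mm and the bar hasn't moved, so the cameras were right: the real tip is about 20 mm above the reported TCP. I'll keep going down gradually.

Request:
{"api": "step_arm", "payload": {"increments": [0,0,-3,0,0,0,-6,0,0,0,-9,0,0,0,-12,0,0,0,-14,0,0,0,-16,0,0,0,-18,0,0,0,-18,0]}}

```text
time_s: 5.4
eef_pos: [0.4955, 0.1276, 0.0219]
tool_rot: [154.4, 89.9, 50.9]
ft_force: [0.3, -0.6, 0.3]
gripper_width: 0.63
```

```bash
python3 chk.py 3
```

```text
t 5.4 tcp [0.4955 0.1276 0.0219] fix [[-67.7  34.9  21.9]] jaw yaw fix -90.25275936952826 F [ 0.26 -0.62  0.33] w 54.840237381491676
side bar slope,z70 [ 0.316 44.892] 384
side jaw top None
wrist bar slope,z70 [ 0.336 44.37 ] 16774
wrist jaw top 44.58788485723646
wrist lip x [-47.8 -44.8 -42.5] 209
```

View pics/wrist3.png

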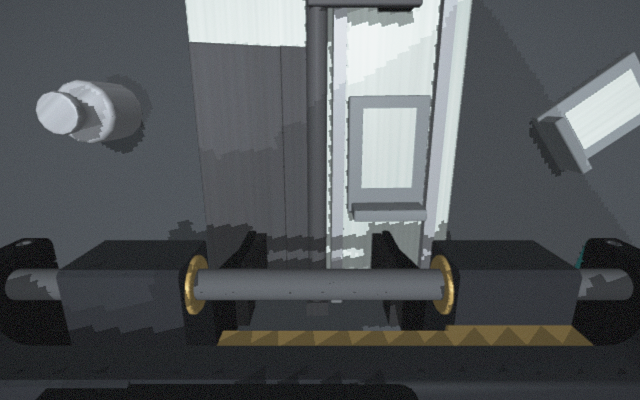

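View pics/side3.png

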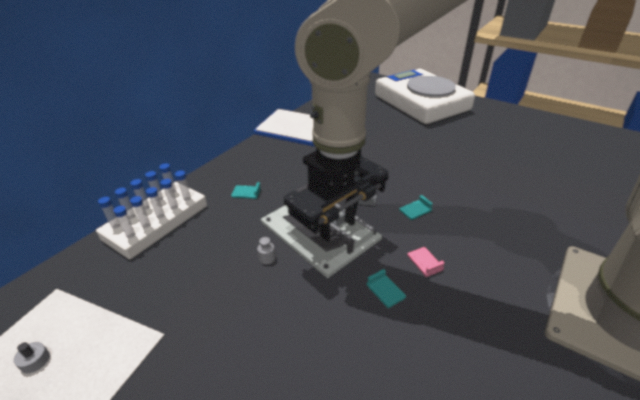

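Request:
{"api": "step_arm", "payload": {"increments": [0,0,-1,0,0,0,-2,0,0,0,-3,0,0,0,-4,0,0,0,-4,0,0,0,-4,0,0,0,-4,0,0,0,-4,0]}}

```text
time_s: 6.5
eef_pos: [0.4957, 0.1277, 0.0181]
tool_rot: [146.7, 89.9, 43.2]
ft_force: [0.2, 2.4, 3.7]
gripper_width: 0.632
```

```bash
python3 chk.py 4; python3 - <<'E'
from h import *
for n in('side','wrist'):
    d=np.load(f'pics/{n}.npz'); Q=fx(d['W'].reshape(-1,3))
    m=(abs(Q[:,0]+68)<16)&(Q[:,2]>24)&(Q[:,2]<90)
    L=Q[m&(abs(Q[:,1]-2)<8)]; print(n,np.histogram(L[:,2],np.arange(24,90,4)))
    L=Q[m&(abs(Q[:,1]-70)<10)]; print(n,np.histogram(L[:,2],np.arange(24,90,4))[0])
E
```

```text
t 6.5 tcp [0.4957 0.1277 0.0181] fix [[-67.5  35.   18.1]] jaw yaw fix -90.2552362162275 F [0.18 2.4  3.69] w 54.94682425208469
side bar slope,z70 [ 0.197 41.85 ] 426
side jaw top None
wrist bar slope,z70 [ 0.228 40.91 ] 16569
wrist jaw top None
wrist lip x [-47.9 -44.7 -42.5] 215
side (array([ 1, 64,  6,  0,  9, 16, 19, 15, 18, 16, 20, 18, 16, 17, 14, 16]), array([24, 28, 32, 36, 40, 44, 48, 52, 56, 60, 64, 68, 72, 76, 80, 84, 88]))
side [ 0  0  0  9 65 14 18 19 17 12 17 13 16 13 11  5]
wrist (array([  0, 524,   2,   1,  82, 100, 107, 102, 108, 103, 145, 116, 119,
       145,  76,  51]), array([24, 28, 32, 36, 40, 44, 48, 52, 56, 60, 64, 68, 72, 76, 80, 84, 88]))
wrist [  0   0   0 310 485 112  95 115  99 114 127 125 113 149  78  45]
```

Contact was at bar z≈41 with TCP 18, so the tip is about 22 mm above the TCP. I'll press to TCP ≈ 10.

Request:
{"api": "step_arm", "payload": {"increments": [0,0,-1,0,0,0,-2,0,0,0,-3,0,0,0,-4,0,0,0,-5,0,0,0,-6,0,0,0,-7,0,0,0,-7,0]}}

```text
time_s: 7.6
eef_pos: [0.4957, 0.1275, 0.0111]
tool_rot: [144.5, 89.9, 41.0]
ft_force: [-0.8, 0.5, 5.3]
gripper_width: 0.634
```

```bash
python3 chk.py 5
```

```text
t 7.6 tcp [0.4957 0.1275 0.0111] fix [[-67.5  34.8  11.1]] jaw yaw fix -90.26009083235783 F [-0.82  0.46  5.33] w 55.15186586208109
side bar slope,z70 [-0.053 35.556] 507
side jaw top 56.115246857024516
wrist bar slope,z70 [1.1000e-02 3.3768e+01] 15873
wrist jaw top None
wrist lip x [-48.1 -44.8 -42.4] 248
```

The bar is fully down: slope ≈ 0, jaw top raised by 11 mm, Fz 5.3 N. Now I'll push along fixture x, 50 mm first.

Request:
{"api": "step_arm", "payload": {"increments": [6,-1.4,0,0,12,-2.8,0,0,19,-4.5,0,0,26,-6.1,0,0,33,-7.7,0,0,40,-9.4,0,0,46,-10.8,0,0,49,-11.5,0,0]}}

```text
time_s: 8.7
eef_pos: [0.5433, 0.1157, 0.0106]
tool_rot: [-90.8, 89.9, 165.7]
ft_force: [-5.3, 0.8, 7.0]
gripper_width: 0.631
```

```bash
python3 chk.py 6
```

```text
t 8.7 tcp [0.5433 0.1157 0.0106] fix [[-18.4  34.2  10.6]] jaw yaw fix -90.25412460294947 F [-5.34  0.76  7.03] w 54.876513297190996
side bar slope,z70 [-1.6000e-02  3.3935e+01] 777
side jaw top None
wrist bar slope,z70 [-1.7000e-02  3.3272e+01] 8036
wrist jaw top 57.36519877132744
wrist lip x [-5.9 -2.7 -0.4] 241
```

View pics/wrist6.png

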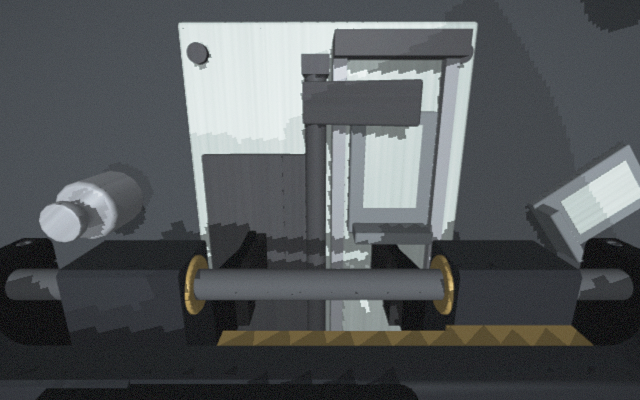

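The carrier is sliding in under the raised jaw, with its lip at (392,232) in the picture. The lip's rear is at x ≈ -7, so about 22 mm remain.

Request:
{"api": "step_arm", "payload": {"increments": [4,-0.9,0,0,8,-1.9,0,0,12,-2.8,0,0,15,-3.5,0,0,18,-4.2,0,0,20,-4.7,0,0,21,-4.9,0,0,21,-4.9,0,0]}}

```text
time_s: 9.8
eef_pos: [0.5627, 0.1109, 0.0102]
tool_rot: [-77.8, 89.7, 178.8]
ft_force: [-7.4, 0.1, 8.9]
gripper_width: 0.629
```

```bash
python3 chk.py 7
```

```text
t 9.8 tcp [0.5627 0.1109 0.0102] fix [[ 1.6 34.  10.2]] jaw yaw fix -90.21928236102558 F [-7.43  0.12  8.92] w 54.688594351455876
side bar slope,z70 [-2.4000e-02  3.3503e+01] 849
side jaw top 55.782707224278425
wrist bar slope,z70 [-0.037 33.251] 5018
wrist jaw top 57.826383121066854
wrist lip x [14.1 17.3 19.5] 238
```

View pics/wrist7.png

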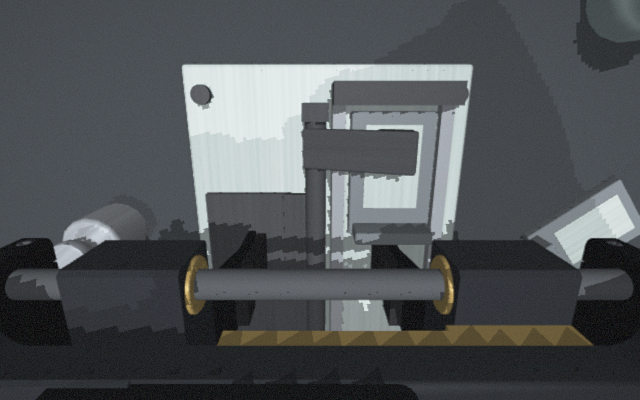

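About 2–3 mm remain (carrier front edge at row 109, stop at row 105). I'll push on gently until the force rises.

Request:
{"api": "step_arm", "payload": {"increments": [1,-0.2,0,0,2,-0.5,0,0,3,-0.7,0,0,4,-0.9,0,0,4.5,-1.1,0,0,5,-1.2,0,0,5,-1.2,0,0,5,-1.2,0,0]}}

```text
time_s: 10.9
eef_pos: [0.5646, 0.1105, 0.0101]
tool_rot: [-77.4, 89.4, 179.2]
ft_force: [-15.0, 0.1, 17.0]
gripper_width: 0.635
```

```bash
python3 chk.py 8
```

```text
t 10.9 tcp [0.5646 0.1105 0.0101] fix [[ 3.5 34.  10.1]] jaw yaw fix -90.13040474544044 F [-14.95   0.06  17.01] w 55.212355428348786
side bar slope,z70 [-3.100e-02  3.346e+01] 848
side jaw top 57.793103926877684
wrist bar slope,z70 [-0.039 33.229] 4724
wrist jaw top 57.962387487428835
wrist lip x [16.4 19.4 21.7] 229
```

View pics/wrist8.png

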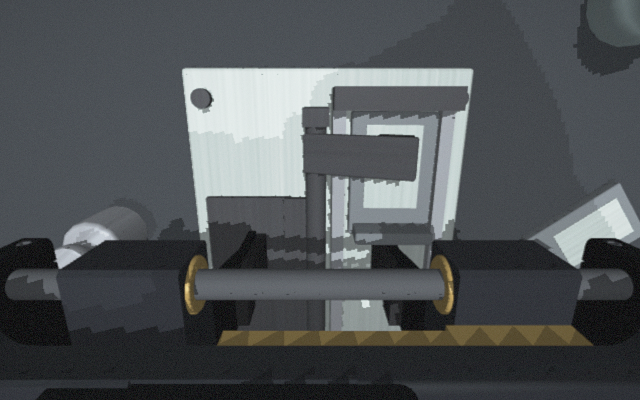

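The arm stalled at 15 N and the lip has travelled 64.2 mm, as predicted, so the carrier is home. I'll back off a few mm with the bar still held, then lift.

Request:
{"api": "step_arm", "payload": {"increments": [-1,0.2,0,0,-2,0.5,0,0,-4,0.9,0,0,-5,1.2,0,0,-6,1.4,0,0,-6,1.4,0,0,-6,1.4,0,0,-6,1.4,0,0]}}

```text
time_s: 12.0
eef_pos: [0.5602, 0.1112, 0.0108]
tool_rot: [-76.0, 89.6, -179.4]
ft_force: [3.9, -0.5, 6.8]
gripper_width: 0.634
```

```bash
python3 chk.py 9
```

```text
t 12.0 tcp [0.5602 0.1112 0.0108] fix [[-0.9 33.7 10.8]] jaw yaw fix -90.18733704759289 F [ 3.86 -0.5   6.77] w 55.11826500848782
side bar slope,z70 [-1.1000e-02  3.4043e+01] 832
side jaw top None
wrist bar slope,z70 [-2.1000e-02  3.3747e+01] 5358
wrist jaw top 57.199555777332826
wrist lip x [16.1 19.3 21.7] 248
```

Request:
{"api": "step_arm", "payload": {"increments": [0,0,2,0,0,0,4,0,0,0,6,0,0,0,9,0,0,0,12,0,0,0,16,0,0,0,20,0,0,0,20,0]}}

```text
time_s: 13.1
eef_pos: [0.5605, 0.1112, 0.0312]
tool_rot: [-77.0, 89.6, 179.6]
ft_force: [1.0, -0.1, 0.6]
gripper_width: 0.634
```

Request:
{"api": "step_arm", "payload": {"increments": [0,0,10,0,0,0,25,0,0,0,40,0,-10,0,60,0,-20,0,80,0,-30,0,100,0,-30,0,110,0,-30,0,110,0]}}

```text
time_s: 14.1
eef_pos: [0.5312, 0.1113, 0.1421]
tool_rot: [-81.5, 89.7, 175.1]
ft_force: [-0.5, 0.6, -0.3]
gripper_width: 0.631
```

```bash
python3 chk.py 10; python3 - <<'E'
from h import *
d=np.load('pics/wrist.npz'); Q=fx(d['W'].reshape(-1,3))
for b in range(8,92,2):
    z=Q[(abs(Q[:,1]+14)<3)&(Q[:,0]>=b)&(Q[:,0]<b+2)][:,2]; print(f'{b}:{np.median(z):.0f}' if len(z) else f'{b}:-',end=' ')
E
```

```text
t 14.1 tcp [0.5312 0.1113 0.1421] fix [[-29.1  27.2 142.1]] jaw yaw fix -90.19225406238094 F [-0.46  0.6  -0.29] w 54.889274192539155
side bar slope,z70 [ 0.19  39.786] 748
side jaw top 50.57212079501404
side lip x [13.  16.2 18.3] 12
wrist bar slope,z70 [ 0.195 39.551] 5422
wrist jaw top 50.053928346462214
wrist lip x [15.8 19.  21.5] 75
8:251 10:250 12:31 14:51 16:51 18:51 20:50 22:37 24:37 26:38 28:37 30:38 32:37 34:37 36:37 38:37 40:38 42:37 44:38 46:38 48:38 50:37 52:37 54:37 56:37 58:37 60:38 62:38 64:38 66:37 68:37 70:37 72:37 74:37 76:45 78:46 80:47 82:47 84:46 86:- 88:- 90:12
```

View pics/wrist10.png

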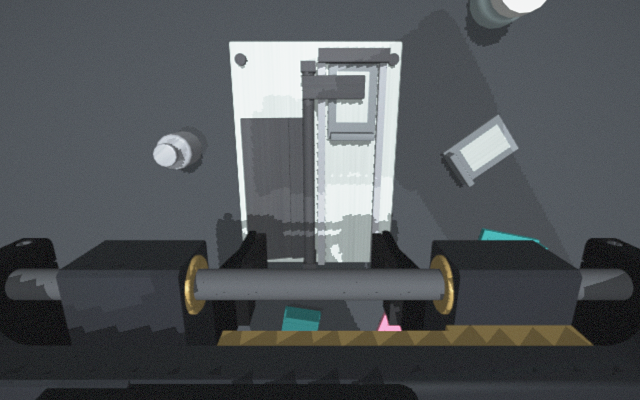

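View pics/side10.png

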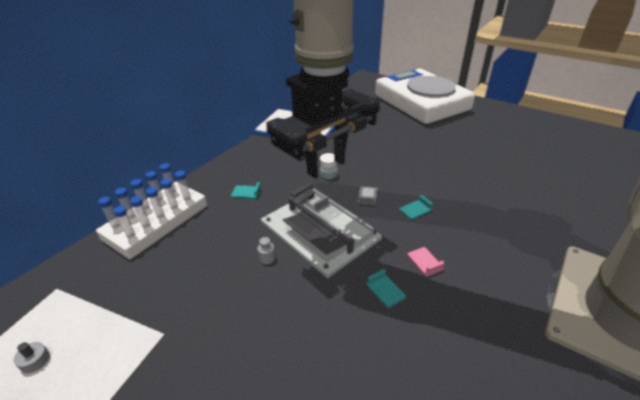

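The carrier's plate runs at 37 mm height right up to the stop with no gap. The bar slope gives a clip angle of about 0.145 rad, so the jaw rests on the plate, and the arm is clear.

```bash
python3 -c "
from workcell import order; print(order.sign_off())"
```

```text
the job is handed in; nothing more can be done
None
```

The coupon is loaded and the job is handed in, with no verdict reported. One fingertip held the thumb bar fully down while the other pushed the carrier about 64 mm along the channel to the stop. I then backed off the lip, released the bar and lifted clear.

**Last checks (at about 14 s of the 42 s allowed):**
- **Home position:** the carrier lies flat with no visible gap at the stop. The push stalled at about 15 N after the predicted travel.
- **Clip:** the bar slope implies an angle of about 0.145 rad, which means the jaw is resting on the plate. I could not measure the jaw's force on the carrier directly.
- **Robot:** wrist force read about 0 N, with the gripper well above the bed.
- **Other objects:** the spare, weight and jar look undisturbed in the pictures; I did not measure their positions.

**One disagreement:** the fingertips ended about 20 mm above the reported TCP, in the pictures and where the bar was touched. I set the pressing depth from the contact, not from the TCP reading.

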